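# Find the shaker's loose hold-down bolt and hold its cap open

### The arm

A 6-joint arm with a two-finger parallel gripper is mounted at the origin on the work surface. World frame = base frame: x ahead of the robot, y to its left, z up, the work surface at z = 0. Lengths are in m, angles in rad, forces in N, time in s.
With the tool pointing down it reaches from about 0.25 to 0.725 m from the base axis. Payload 4 kg.
Tool frame: the origin (TCP) lies at the very end of the fingers, on their centre line; the grasp point (between the pads) lies 19 mm behind it; z points along the fingers, y is the line along which they close (so a half turn about z gives the same grasp; the last joint's range is limited). The gripper opens to 85 mm and grips with 20 to 120 N. Pads are 22 mm wide; open, the fingers measure 114 mm over their backs; the gripper's body (76 mm by 85 mm) begins 54 mm behind the grasp point. The pads swing forward as they close: fully open they stand 13 mm farther back than shut.
Start: joints at [-1.192, 0.241, 0.005, 1.335, 0, 1.571], TCP at [0.185, -0.465, 0.231] pointing down, gripper open.
Joint ranges: [-2.72, 2.72], [-1.05, 1.87], [-1.09, 1.28], [-1.99, 2.15], [-1.42, 1.44], [-3.14, 3.14]. Speed limits (rad/s): [2.79, 2.79, 3.14, 3.14, 3.14, 3.14].

### API

Orientations are given as a unit quaternion [x, y, z, w].
In Python, from workcell import telemetry, vision, workorder gives the robot as it stands.
- The arm moves only by the shell command python3 -m inch 'ROWS'. ROWS is JSON, a list of rows, each a list of 3 entries, a list of its own where there are three numbers: the turn, a rotation vector about the tool's x, y, z scaled (see below), then the shift along the tool's x, y, z scaled (see below), then the closure, from -1 (fully open) to 1 (shut). A call has 1 to 10 rows; each row shifts and turns the commanded pose from where the row before left it, along the tool's axes as they then stand; what a row does not reach is not made up. The controller multiplies each number of a shift by 0.3 m and each number of a turn by 360 degrees. A row lasts 1/12 s, in which the tool goes at most 41.7 mm and 7.16 degrees, less where a joint would pass 70% of its speed; a pose out of reach is approached as far as the arm can. A call with a number of a shift or a turn outside -1 to 1 is refused whole. A call with a gripper value outside its range is refused whole. The fingers move at their own pace and stop on an object; the grip force is fixed at half the most. Time passes only in rows, so rows that do not move let the fingers close. It gives the time, the measured TCP pose, the force, the opening and the grip force at its end, in the units of the state.
- telemetry.get_obs(): the state, without advancing time (a new reading comes with each control period).
- vision.camera(name): name is "scene" or "side" or "wrist"; returns a dict with "img" (400x640x3 uint8, red, green, blue), "fov_y" (degrees; the focal length in pixels is half the picture's height over the tangent of half this angle, whatever the lens; pixels are square), "cx", "cy" (the principal point, pixels), "D" ([k1, k2, p1, p2, k3] as OpenCV has them; the pictures are not rectified), "pose" (4x4, takes a point from camera to world coordinates). Camera axes: x right, y up, looking along -z (the intrinsics and any distortion apply to the point x, -y, -z); pixel columns grow to the right and rows downward; lengths in m; the calibration is good to about 2 mm. A picture is of the moment at which its call begins. There is no depth.
- workorder.job_done(): hands the job in; it is judged then, once.
The state is a dict: "clock": time; "joint_pos": joint angles; "joint_vel": joint speeds; "tau": joint torques, N m; "eef_pos": TCP position; "tool_rot": TCP orientation; "ft_force": force on the tool from outside, world axes, zero at the start; "ft_torque": the same for the moment, N m; "grip_width": finger opening in m; "grasp_force": force on a finger pad.
Only numpy, scipy, OpenCV 4.12 (cv2) and the standard library are available. Lean on these libraries where they do the work, as an engineer would, in place of code of your own. Each camera call takes 0.05 s, during which the arm holds its last target. There are 200 camera calls.

### The job

The shaker rattles because one of the three capped hold-down bolts along its foot rail has worked loose. Tap the bolts on top of their closed caps to find the one that gives, then swing that bolt's cap up until it stands about upright and finish while still holding it there against its closing spring, so that a colleague can get the spanner on. Do not open the caps of the tight bolts, and leave the jars, tools and other things lying about undisturbed.

Things in the scene. Friction and masses are not known exactly. Their poses are not given: they have to be found in the camera images.
- shaker: Lab shaker, fixed: white housing 360 x 260 mm, 90 mm tall; along its long side on the robot's left an aluminium foot rail, 30 mm high, with three capped bolts in a row 100 mm apart. Origin: bench under the middle bolt. x: along the row towards the robot (yaw 3.14 +- 0.25); +y: to the robot's right, towards the housing, whose wall is at y = 55 mm; rail: y -30 to 55 mm.
- seat_1 (a point): Axis of the hold-down bolt nearest the robot, on the rail's top (z = 30 mm); fixed.
- top_1 (a point): Centre of the flat top (41 mm across) of this bolt's closed splash cap, 52 mm above the bench: the place to tap. The grey plastic cap, 46 mm across, covers the bolt's hexagon head; its washer is held under the head, so cap and bolt go down together. Moves with the cap.
- tab_1 (a point): Grip point of this cap's lift tab: flat, 16 mm wide (along the shaker's x), 6 mm thick, sticking out 26 mm from the cap towards the shaker's -y; z = 49 mm when closed. The hinge pin lies along the shaker's x, 26 mm from the bolt's axis towards the housing, at z = 36 mm: 63 mm from this point horizontally, 13 mm below it. Moves with the cap.
- cap_1 (a joint): Angle of this cap in rad: 0 closed, grows as the tab swings up and over towards the housing, upright at 1.57, stop at 1.8. A closing spring (1.2 to 2.3 N felt at the tab) snaps it shut when it is let go.
- bolt_1 (a joint): How far this bolt with its cap is pressed down, in m: 0 at rest. A tight bolt does not give (under 1 mm) when tapped; the loose one sinks 5 mm under 5 N and springs back up. All three look alike and sit equally high at rest.
- seat_2 (a point): Axis of the hold-down bolt in the middle, on the rail's top (z = 30 mm); fixed.
- top_2 (a point): Centre of the flat top (41 mm across) of this bolt's closed splash cap, 52 mm above the bench: the place to tap. The grey plastic cap, 46 mm across, covers the bolt's hexagon head; its washer is held under the head, so cap and bolt go down together. Moves with the cap.
- tab_2 (a point): Grip point of this cap's lift tab: flat, 16 mm wide (along the shaker's x), 6 mm thick, sticking out 26 mm from the cap towards the shaker's -y; z = 49 mm when closed. The hinge pin lies along the shaker's x, 26 mm from the bolt's axis towards the housing, at z = 36 mm: 63 mm from this point horizontally, 13 mm below it. Moves with the cap.
- cap_2 (a joint): Angle of this cap in rad: 0 closed, grows as the tab swings up and over towards the housing, upright at 1.57, stop at 1.8. A closing spring (1.2 to 2.3 N felt at the tab) snaps it shut when it is let go.
- bolt_2 (a joint): How far this bolt with its cap is pressed down, in m: 0 at rest. A tight bolt does not give (under 1 mm) when tapped; the loose one sinks 5 mm under 5 N and springs back up. All three look alike and sit equally high at rest.
- seat_3 (a point): Axis of the hold-down bolt farthest from the robot, on the rail's top (z = 30 mm); fixed.
- top_3 (a point): Centre of the flat top (41 mm across) of this bolt's closed splash cap, 52 mm above the bench: the place to tap. The grey plastic cap, 46 mm across, covers the bolt's hexagon head; its washer is held under the head, so cap and bolt go down together. Moves with the cap.
- tab_3 (a point): Grip point of this cap's lift tab: flat, 16 mm wide (along the shaker's x), 6 mm thick, sticking out 26 mm from the cap towards the shaker's -y; z = 49 mm when closed. The hinge pin lies along the shaker's x, 26 mm from the bolt's axis towards the housing, at z = 36 mm: 63 mm from this point horizontally, 13 mm below it. Moves with the cap.
- cap_3 (a joint): Angle of this cap in rad: 0 closed, grows as the tab swings up and over towards the housing, upright at 1.57, stop at 1.8. A closing spring (1.2 to 2.3 N felt at the tab) snaps it shut when it is let go.
- bolt_3 (a joint): How far this bolt with its cap is pressed down, in m: 0 at rest. A tight bolt does not give (under 1 mm) when tapped; the loose one sinks 5 mm under 5 N and springs back up. All three look alike and sit equally high at rest.
- jar_a: screw-top clear glass sample jar, 64 mm across and 85 mm tall, standing on the shaker's platform (mat at z = 111 mm). Leave it where it is.
- jar_b: screw-top amber glass sample jar, 56 mm across and 75 mm tall, standing on the shaker's platform (mat at z = 111 mm). Leave it where it is.
- spanner: open-end spanner 190 mm long, lying on the bench in front of the foot rail. Leave it where it is.
- spare_bolt: spare hexagon bolt standing on its head on the bench in front of the rail, head 27 mm across, 42 mm tall. Leave it where it is.
- spare_washer: spare thick steel washer lying on the bench in front of the rail, 34 mm across, 6 mm thick. Leave it where it is.
- beaker: glass beaker 72 mm across, 95 mm tall, standing on the bench. Leave it where it is.
- parts_tray: small grey divided plastic tray 130 x 90 x 30 mm on the bench. Leave it where it is.

How it is judged:
On the way, in this order (a step that is already met when the one before it is completed fails the run):
1. the loose bolt has been tapped down under its closed cap (((horizontal distance between loose_sleeve_c0 and seat_1 below 0.02 m and value of joint bolt_1 above 0.0025 m and value of joint cap_1 below 0.15 rad and contact force between the fingers and cap_1 above 0.5 N) or (horizontal distance between loose_sleeve_c0 and seat_2 below 0.02 m and value of joint bolt_2 above 0.0025 m and value of joint cap_2 below 0.15 rad and contact force between the fingers and cap_2 above 0.5 N) or (horizontal distance between loose_sleeve_c0 and seat_3 below 0.02 m and value of joint bolt_3 above 0.0025 m and value of joint cap_3 below 0.15 rad and contact force between the fingers and cap_3 above 0.5 N))), for 0.02 s.
2. the fingers have swung the loose bolt's cap up to about upright (((horizontal distance between loose_sleeve_c0 and seat_1 below 0.02 m and (value of joint cap_1 above 1.1 rad and contact force between the fingers and cap_1 above 0.5 N)) or (horizontal distance between loose_sleeve_c0 and seat_2 below 0.02 m and (value of joint cap_2 above 1.1 rad and contact force between the fingers and cap_2 above 0.5 N)) or (horizontal distance between loose_sleeve_c0 and seat_3 below 0.02 m and (value of joint cap_3 above 1.1 rad and contact force between the fingers and cap_3 above 0.5 N)))), for 0.2 s.
At the end, for the whole second after the job is handed in: The loose bolt's cap (loose: over the unseen loose_sleeve) stands swung up by more than 1.1 rad (63 degrees), still, touched by the fingers with over 0.5 N; the caps of the two tight bolts are closed (under 0.15 rad); every loose thing is within 30 mm of where it was (((horizontal distance between loose_sleeve_c0 and seat_1 below 0.02 m and (value of joint cap_1 above 1.1 rad and contact force between the fingers and cap_1 above 0.5 N) and velocity of joint cap_1 between -0.3 and 0.3 rad/s) or (horizontal distance between loose_sleeve_c0 and seat_1 above 0.02 m and value of joint cap_1 below 0.15 rad)) and ((horizontal distance between loose_sleeve_c0 and seat_2 below 0.02 m and (value of joint cap_2 above 1.1 rad and contact force between the fingers and cap_2 above 0.5 N) and velocity of joint cap_2 between -0.3 and 0.3 rad/s) or (horizontal distance between loose_sleeve_c0 and seat_2 above 0.02 m and value of joint cap_2 below 0.15 rad)) and ((horizontal distance between loose_sleeve_c0 and seat_3 below 0.02 m and (value of joint cap_3 above 1.1 rad and contact force between the fingers and cap_3 above 0.5 N) and velocity of joint cap_3 between -0.3 and 0.3 rad/s) or (horizontal distance between loose_sleeve_c0 and seat_3 above 0.02 m and value of joint cap_3 below 0.15 rad)) and distance of each of jar_a, jar_b, spanner, spare_bolt, spare_washer, beaker, parts_tray from where it was at the start of the episode below 0.03 m); the arm keeps its last pose, push and grip.
It fails at once if the cap of a tight bolt was opened (by more than 0.3 rad) ((horizontal distance between loose_sleeve_c0 and seat_1 above 0.02 m and value of joint cap_1 above 0.3 rad) or (horizontal distance between loose_sleeve_c0 and seat_2 above 0.02 m and value of joint cap_2 above 0.3 rad) or (horizontal distance between loose_sleeve_c0 and seat_3 above 0.02 m and value of joint cap_3 above 0.3 rad)).
It fails at once if a bystander was moved by more than 30 mm or knocked over (distance of any of jar_a, jar_b, spanner, spare_bolt, spare_washer, beaker, parts_tray from where it was at the start of the episode above 0.03 m or angle between any of jar_a, jar_b, beaker, spare_bolt's own z axis and vertical above 0.5 rad).
It also fails if it takes over 43 s, if anything falls off the work surface, if the arm or the gripper's body presses on something with over 40 N, if the wrist force passes 120 N, or if a joint passes its speed limit or range.

## Working session

There is one attempt and no reset: what is moved stays moved. The work goes in short steps, Python scripts to look and compute and a shell command to move; the robot and the scene stay as the last step left them, time stands still between calls to the robot, and variables do not carry over. Pictures are saved under pics/ and viewed, at most 10 in all, crops included, and the job is handed in when it is done.

```bash
ls; mkdir -p pics
python3 - <<'E'
from workcell import telemetry, vision
import cv2,numpy as np
print(telemetry.get_obs())
ims=[]
for n in ["scene","side"]:
    c=vision.camera(n); print(n,c["fov_y"],c["cx"],c["cy"],c["D"],np.round(c["pose"],3).tolist())
    cv2.imwrite(f"pics/{n}0.png",c["img"][:,:,::-1])
E
```

```text
pics
{'clock': 0.0, 'joint_pos': array([-1.19199624e+00,  2.41394196e-01,  3.67862807e-03,  1.33519253e+00,
       -9.09660690e-06,  1.57079182e+00]), 'joint_vel': array([ 0.00111435,  0.00061206, -0.00054092, -0.00088169,  0.0001531 ,
        0.0009649 ]), 'tau': array([ 5.01268532e-04, -3.72321868e+01,  2.52404934e+01,  1.71295489e-02,
        1.55489583e-04,  2.54029970e-07]), 'eef_pos': array([ 0.18465943, -0.46395019,  0.23040494]), 'tool_rot': array([ 9.82116393e-01,  1.88271816e-01, -2.03256161e-04, -1.03614912e-03]), 'ft_force': array([-0.04357236,  0.05125201, -0.28819932]), 'ft_torque': array([-0.04274912, -0.01376557,  0.02878326]), 'grasp_force': 0.0, 'grip_width': 0.08561692801001722}
scene 46.11322747798026 307.12090277769505 201.53865841985916 [-0.05584343  0.          0.          0.          0.        ] [[-0.529, -0.721, 0.448, 1.047], [0.849, -0.454, 0.271, 0.367], [0.008, 0.523, 0.852, 1.019], [0.0, 0.0, 0.0, 1.0]]
side 42.203923757697865 322.9068959710881 194.77040325432327 [-0.1495073  0.         0.         0.         0.       ] [[-0.999, 0.014, -0.047, 0.518], [-0.045, -0.629, 0.776, 0.856], [-0.018, 0.777, 0.629, 0.726], [0.0, 0.0, 0.0, 1.0]]
```

View pics/scene0.png

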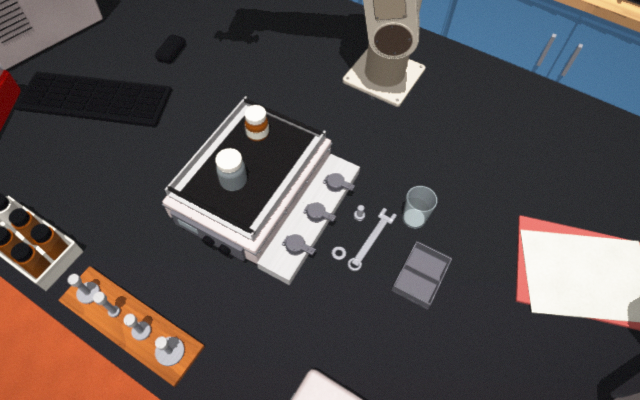

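View pics/side0.png

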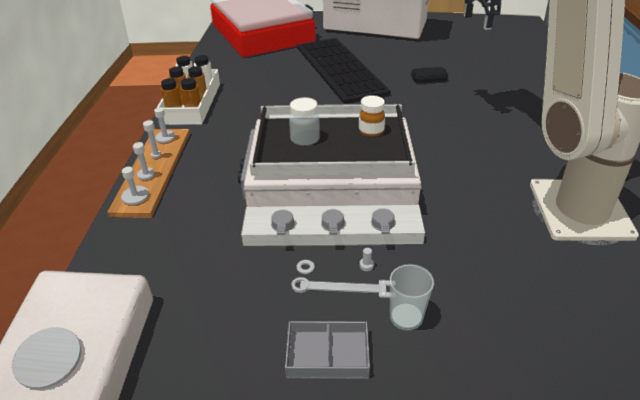

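The scene view shows the caps at about (335,182), (316,211) and (295,244), near to far, with tabs pointing right. The side view shows them at (383,217), (333,219) and (283,219). Spare bolt, washer, spanner, beaker and tray lie on the robot's left, in front of the rail.

```bash
cat > h.py <<'E'
import numpy as np, cv2
from workcell import telemetry, vision
def K(c):
    f=200/np.tan(np.radians(c["fov_y"])/2); return np.array([[f,0,c["cx"]],[0,f,c["cy"]],[0,0,1]])
def ray(c,p):
    u=cv2.undistortPoints(np.array([[p]],float),K(c),np.array(c["D"]))[0,0]
    P=np.array(c["pose"]); d=P[:3,:3]@np.array([u[0],-u[1],-1]); return P[:3,3],d/np.linalg.norm(d)
def plane(c,p,z):
    o,d=ray(c,p); return o+d*(z-o[2])/d[2]
def tri(*cp):
    A=np.zeros((3,3));b=np.zeros(3);R=[ray(c,p) for c,p in cp]
    for o,d in R:
        M=np.eye(3)-np.outer(d,d);A+=M;b+=M@o
    X=np.linalg.solve(A,b); return X,max(np.linalg.norm((np.eye(3)-np.outer(d,d))@(X-o)) for o,d in R)
def proj(c,X):
    P=np.linalg.inv(np.array(c["pose"]))@np.append(X,1); x=np.array([P[0],-P[1],-P[2]])
    return cv2.projectPoints(x.reshape(1,1,3),np.zeros(3),np.zeros(3),K(c),np.array(c["D"]))[0].ravel()
E
python3 - <<'E'
from h import *
sc=vision.camera("scene");sd=vision.camera("side")
out={}
for n,c,pts in [("scene",sc,[(335,182),(316,211),(295,244)]),("side",sd,[(383,217),(333,219),(283,219)])]:
    g=cv2.cvtColor(c["img"],cv2.COLOR_RGB2GRAY)
    ts=[]
    for p in pts:
        x0,y0=p[0]-25,p[1]-22
        roi=g[y0:y0+44,x0:x0+50]
        top=roi[20:24,23:27].mean()
        m=((roi>top-22)&(roi<top+22)).astype(np.uint8)
        m=cv2.morphologyEx(m,cv2.MORPH_OPEN,np.ones((5,5)))
        k,l,s,ce=cv2.connectedComponentsWithStats(m)
        i=l[22,25]; print(n,p,top,s[i],(ce[i]+[x0,y0]).round(1)); ts.append(ce[i]+[x0,y0])
    out[n]=ts
for a,b in zip(out["scene"],out["side"]):
    X,e=tri((sc,a),(sd,b)); print(X.round(4),round(e,4),plane(sc,a,.052).round(4),plane(sd,b,.052).round(4))
a=cv2.resize(sc["img"][150:280,250:400],None,fx=4,fy=4,interpolation=2)[:,:,::-1]
b=cv2.resize(sd["img"][190:280,235:435],None,fx=4,fy=4,interpolation=2)[:,:,::-1]
cv2.imwrite("pics/sc1.png",a);cv2.imwrite("pics/sd1.png",b)
E
```

```text
scene (335, 182) 135.875 [ 18  14  16  13 180] [335.3 179.9]
scene (316, 211) 136.1875 [ 17  14  17  15 212] [315.9 210. ]
scene (295, 244) 137.375 [ 16  13  26  17 297] [297.  243.3]
side (383, 217) 141.625 [ 14  14  21  23 312] [382.8 218.1]
side (333, 219) 141.6875 [ 14  13  21  23 307] [332.1 218.9]
side (283, 219) 141.8125 [ 14  13  20  23 302] [281.3 219.3]
[0.4452 0.0843 0.0445] 0.0015 [0.4483 0.0855 0.052 ] [0.4471 0.0943 0.052 ]
[0.5456 0.0885 0.0442] 0.0014 [0.5482 0.0899 0.052 ] [0.5462 0.0988 0.052 ]
[0.6461 0.0988 0.0492] 0.0005 [0.6468 0.0993 0.052 ] [0.6459 0.1024 0.052 ]
```

View pics/sc1.png

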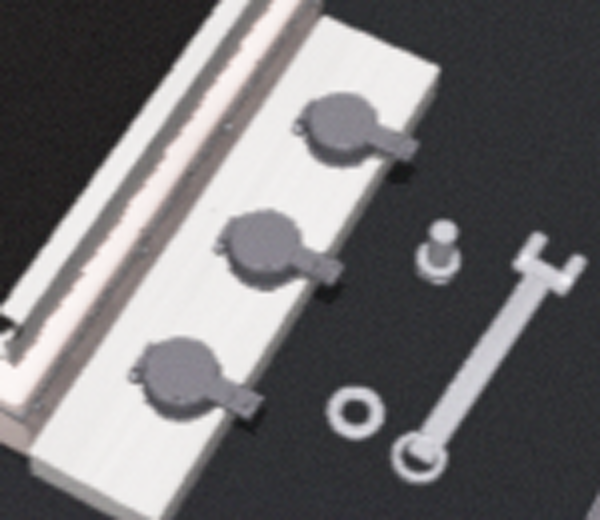

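View pics/sd1.png

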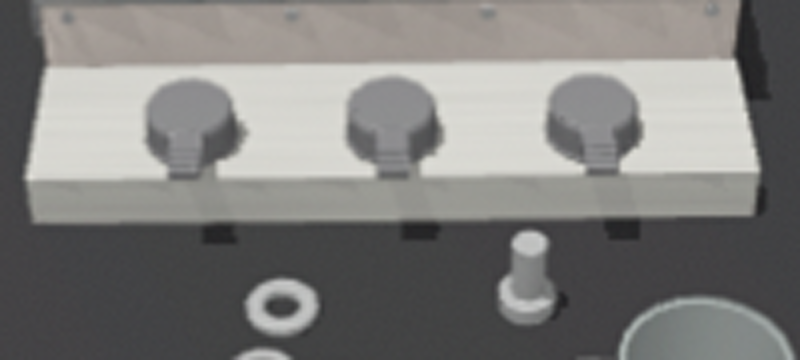

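The crops show cap top centres at scene (334.9,180.3), (315.6,209.6), (294.9,242.4) and side (382.6,214.4), (332.4,214.9), (282.1,215.6). Washer and spare bolt stand clear of the tabs, about 40–50 mm from the rail edge.

Run:
```python
from h import *
sc=vision.camera("scene");sd=vision.camera("side")
S=[(334.9,180.3),(315.6,209.6),(294.9,242.4)];D=[(382.6,214.4),(332.4,214.9),(282.1,215.6)]
T=[tri((sc,a),(sd,b)) for a,b in zip(S,D)]
for X,e in T: print("top",X.round(4),round(e,4))
X=np.array([t[0] for t in T]); d=X[0]-X[2]; yaw=np.arctan2(d[1],d[0]); print("yaw",yaw,np.linalg.norm(d))
c=X.mean(0); ux=np.array([np.cos(yaw),np.sin(yaw)]);uy=np.array([-ux[1],ux[0]])
# rail near/far front bottom... tab tips
def loc(p): return ((p[:2]-c[:2])@ux).round(3),((p[:2]-c[:2])@uy).round(3),p[2].round(3)
print("tab1 tip",loc(plane(sc,(353.3,186.8),.05)),"tab2",loc(plane(sc,(334.6,216.8),.05)),"tab3",loc(plane(sc,(315,249.8),.05)))
print("tab tips side",[loc(plane(sd,p,.046)) for p in [(385,232.5),(333,233.5),(280.8,233.5)]])
print("bolt",loc(plane(sc,(359.5,214.5),0.01)),loc(plane(sd,(367,264),.01)))
print("washer",loc(plane(sc,(338.5,253),0.006)))
print("spanner",loc(plane(sc,(385,215),0.006)),loc(plane(sc,(354,264),0.006)))
print("jars",loc(plane(sc,(229,157),.196)),loc(plane(sd,(304,106),.196)),loc(plane(sc,(256,114),.186)),loc(plane(sd,(372,102),.186)))
print("beaker",loc(plane(sc,(420,197),.095)))
for l in [(100,0),(0,0),(-100,0)]: print((c[:2]+(ux*l[0]+uy*l[1])/1000).round(4))
print("ux",ux,"uy",uy,"tool x now deg",np.degrees(2*np.arctan2(.18827,.98212)))
```

```text
top [0.4481 0.0843 0.0517] 0.0014
top [0.5467 0.0882 0.0522] 0.0009
top [0.6462 0.0932 0.0522] 0.0014
yaw -3.0970109343970917 0.19830497375433795
tab1 tip (np.float64(0.104), np.float64(-0.049), np.float64(0.05)) tab2 (np.float64(0.005), np.float64(-0.048), np.float64(0.05)) tab3 (np.float64(-0.093), np.float64(-0.05), np.float64(0.05))
tab tips side [(np.float64(0.101), np.float64(-0.045), np.float64(0.046)), (np.float64(0.001), np.float64(-0.046), np.float64(0.046)), (np.float64(-0.099), np.float64(-0.044), np.float64(0.046))]
bolt (np.float64(0.063), np.float64(-0.091), np.float64(0.01)) (np.float64(0.065), np.float64(-0.093), np.float64(0.01))
washer (np.float64(-0.054), np.float64(-0.093), np.float64(0.006))
spanner (np.float64(0.096), np.float64(-0.146), np.float64(0.006)) (np.float64(-0.061), np.float64(-0.138), np.float64(0.006))
jars (np.float64(-0.053), np.float64(0.19), np.float64(0.196)) (np.float64(-0.055), np.float64(0.181), np.float64(0.196)) (np.float64(0.088), np.float64(0.212), np.float64(0.186)) (np.float64(0.09), np.float64(0.212), np.float64(0.186))
beaker (np.float64(0.127), np.float64(-0.207), np.float64(0.095))
[0.4471 0.0841]
[0.547  0.0886]
[0.6469 0.093 ]
ux [-0.9990064  -0.04456695] uy [ 0.04456695 -0.9990064 ] tool x now deg 21.703623055118854
```

```bash
python3 -m inch '[[[0,0,-0.0197],[0,0,-0.02],1],[[0,0,-0.0197],[0,0,-0.02],1],[[0,0,-0.0197],[0,0,-0.02],1],[[0,0,-0.0197],[0,0,-0.02],1],[[0,0,-0.0197],[0,0,-0.02],1],[[0,0,-0.0197],[0,0,-0.02],1],[[0,0,-0.0197],[0,0,-0.02],1],[[0,0,-0.0197],[0,0,-0.02],1],[[0,0,-0.0197],[0,0,-0.02],1],[[0,0,-0.0197],[0,0,-0.02],1]]'
cat > go.py <<'E'
import sys;from h import *
from scipy.spatial.transform import Rotation as R
# go.py lx ly z [pitch_deg] : delta to shaker-local point, in tool axes / 0.3, and turn/360
o=telemetry.get_obs();r=R.from_quat(o["tool_rot"])
lx,ly,z=map(float,sys.argv[1:4])
C=np.array([.547,.0886]);ux=np.array([-.99901,-.04457]);uy=np.array([.04457,-.99901])
t=np.append(C+lx*ux+ly*uy,z)
d=o["eef_pos"]; l=d[:2]-C
print("t",o["clock"],"local",(l@ux).round(4),(l@uy).round(4),d[2].round(4),"F",o["ft_force"].round(2),"w",round(o["grip_width"],4),"g",o["grasp_force"])
Rt=R.from_matrix(np.column_stack([np.append(-uy,0),np.append(-ux,0),[0,0,-1]]))
print("shift/0.3",(r.inv().apply(t-d)/.3).round(4),"turn/360",((r.inv()*Rt).as_rotvec()/2/np.pi).round(4))
E
python3 go.py .1 0 .09
```

```text
clock: 1.13
eef_pos: [0.1849, -0.4645, 0.2915]
tool_rot: [0.689, 0.725, 0.0, -0.0]
ft_force: [-0.1, 1.3, -0.5]
grip_width: -0.0001
grasp_force: 0.0
t 1.1333 local 0.3864 0.5364 0.2915 F [-0.12  1.31 -0.53] w -0.0001 g 0.0
shift/0.3 [1.7807 0.9679 0.672 ] turn/360 [-0.     -0.      0.0012]
```

```bash
python3 -m inch '[[[0,0,0],[0.111,0.06,0],1],[[0,0,0],[0.111,0.06,0],1],[[0,0,0],[0.111,0.06,0],1],[[0,0,0],[0.111,0.06,0],1],[[0,0,0],[0.111,0.06,0],1],[[0,0,0],[0.111,0.06,0],1],[[0,0,0],[0.111,0.06,0],1],[[0,0,0],[0.111,0.06,0],1],[[0,0,0],[0.111,0.06,0],1],[[0,0,0],[0.111,0.06,0],1]]' | head -1
python3 -m inch '[[[0,0,0.0012],[0.1117,0.0613,0],1],[[0,0,0],[0.1117,0.0613,0],1],[[0,0,0],[0.1117,0.0613,0],1],[[0,0,0],[0.1117,0.0613,0],1],[[0,0,0],[0.1117,0.0613,0],1],[[0,0,0],[0.1117,0.0613,0],1],[[0,0,0],[0,0,0.1],1],[[0,0,0],[0,0,0.1],1],[[0,0,0],[0,0,0.1],1],[[0,0,0],[0,0,0.1],1]]'
python3 go.py .1 0 .07
python3 - <<'E'
from h import *
c=vision.camera("wrist");cv2.imwrite("pics/w1.png",c["img"][:,:,::-1])
C=np.array([.547,.0886,.052]);ux=np.array([-.99901,-.04457,0])
for i in (1,0): print(proj(c,C+ux*.1*i).round(1))
E
```

```text
clock: 1.97
clock: 2.8
eef_pos: [0.4518, 0.0821, 0.1701]
tool_rot: [0.693, 0.721, 0.0, 0.0]
ft_force: [0.3, -0.2, -0.5]
grip_width: 0.0001
grasp_force: 0.0
t 2.8 local 0.0954 0.0022 0.1701 F [ 0.25 -0.2  -0.49] w 0.0001 g 0.0
shift/0.3 [ 0.0073 -0.0155  0.3336] turn/360 [ 0.0001 -0.     -0.0008]
[315.  191.9]
[420.3 191.4]
```

View pics/w1.png

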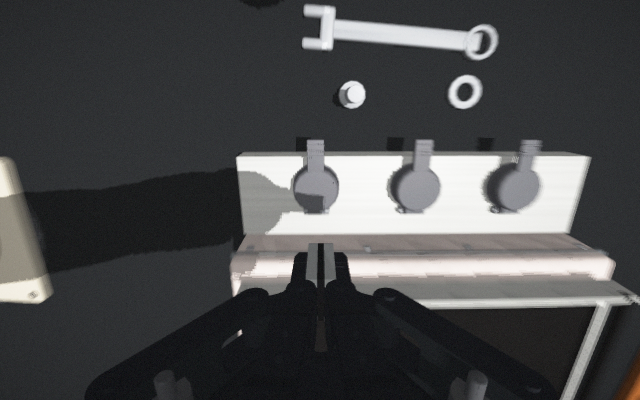

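The wrist view shows caps 1, 2 and 3 at about (316,187), (418,187) and (518,187), within 5 px of prediction; tabs point up in the picture. The closed fingers are visible below. Now tap cap 1.

```bash
python3 -m inch '[[[0,0,0],[0.0073,-0.0155,0.076],1],[[0,0,0],[0,0,0.076],1],[[0,0,0],[0,0,0.076],1],[[0,0,0],[0,0,0.076],1],[[0,0,0],[0,0,0.07],1],[[0,0,0],[0,0,0],1],[[0,0,0],[0,0,0],1]]' >/dev/null; python3 go.py .1 0 .05
python3 -m inch '[[[0,0,0],[0,0,0.01],1],[[0,0,0],[0,0,0.005],1],[[0,0,0],[0,0,0],1]]'
```

```text
t 3.4333 local 0.1006 0.0007 0.0591 F [-0.29 -0.85  0.71] w 0.0 g 0.0
shift/0.3 [0.0023 0.0021 0.0305] turn/360 [-0.0003  0.     -0.001 ]
clock: 3.68
eef_pos: [0.448, 0.0838, 0.0557]
tool_rot: [0.693, 0.72, 0.001, 0.001]
ft_force: [0.7, -0.1, 0.2]
grip_width: -0.0001
grasp_force: 0.0
```

```bash
for i in 1; do python3 -m inch '[[[0,0,0],[0,0,0.01],1],[[0,0,0],[0,0,0],1]]' | sed -n '2p;4p'; python3 -m inch '[[[0,0,0],[0,0,0.007],1],[[0,0,0],[0,0,0],1]]' | sed -n '2p;4p'; python3 -m inch '[[[0,0,0],[0,0,0.004],1],[[0,0,0],[0,0,0],1]]' | sed -n '2p;4p';  python3 -m inch '[[[0,0,0],[0,0,0.004],1],[[0,0,0],[0,0,0],1]]' | sed -n '2p;4p'; done
```

```text
eef_pos: [0.4475, 0.0837, 0.052]
ft_force: [0.2, 0.6, 1.0]
eef_pos: [0.4478, 0.0838, 0.0514]
ft_force: [-3.0, 0.4, 13.8]
eef_pos: [0.4479, 0.0838, 0.0512]
ft_force: [-6.2, -0.8, 22.3]
eef_pos: [0.448, 0.0839, 0.051]
ft_force: [-9.7, -1.0, 29.9]
```

Bolt 1 is tight: 30 N and under 1 mm. Next, bolt 2.

```bash
python3 -m inch '[[[0,0,0],[0,0,-0.05],1],[[0,0,0],[0,0,-0.05],1],[[0,0,0],[0,0.111,0],1],[[0,0,0],[0,0.111,0],1],[[0,0,0],[0,0.111,0],1],[[0,0,0],[0,0,0.03],1],[[0,0,0],[0,0,0.03],1],[[0,0,0],[0,0,0],1]]' >/dev/null; python3 go.py 0 0 .05
python3 -m inch '[[[0,0,0],[0,0,0.01],1],[[0,0,0],[0,0,0],1]]' | sed -n '2p;4p'
```

```text
t 5.0167 local 0.0028 0.0015 0.0565 F [-1.08 -0.12 -0.42] w -0.0 g 0.0
shift/0.3 [0.005  0.0093 0.0215] turn/360 [-0.0009  0.0001 -0.001 ]
eef_pos: [0.5451, 0.0873, 0.0553]
ft_force: [-0.0, -0.4, 0.1]
```

```bash
for i in 1; do python3 -m inch '[[[0,0,0],[0.004,0.004,0.01],1],[[0,0,0],[0,0,0],1]]' | sed -n '2p;4p'; python3 -m inch '[[[0,0,0],[0,0,0.007],1],[[0,0,0],[0,0,0],1]]' | sed -n '2p;4p'; python3 -m inch '[[[0,0,0],[0,0,0.004],1],[[0,0,0],[0,0,0],1]]' | sed -n '2p;4p';  python3 -m inch '[[[0,0,0],[0,0,0.004],1],[[0,0,0],[0,0,0],1]]' | sed -n '2p;4p'; done
```

```text
eef_pos: [0.5477, 0.0889, 0.0531]
ft_force: [1.2, 0.1, 0.1]
eef_pos: [0.5482, 0.0889, 0.0518]
ft_force: [0.0, 0.9, 2.6]
eef_pos: [0.5483, 0.0889, 0.0516]
ft_force: [-3.9, 0.6, 9.4]
eef_pos: [0.5484, 0.0889, 0.0514]
ft_force: [-4.9, -0.1, 16.0]
```

Bolt 2 is tight as well: 16 N at 0.4 mm. Now bolt 3.

```bash
python3 -m inch '[[[0,0,0],[0,0,-0.05],1],[[0,0,0],[0,0,-0.05],1],[[0,0,0],[0,0.111,0],1],[[0,0,0],[0,0.111,0],1],[[0,0,0],[0,0.111,0],1],[[0,0,0],[0,0,0.03],1],[[0,0,0],[0,0,0.03],1],[[0,0,0],[0,0,0.01],1],[[0,0,0],[0,0,0],1]]' >/dev/null; python3 go.py -.1 0 .05
for i in 1; do python3 -m inch '[[[0,0,0],[0,0,0.01],1],[[0,0,0],[0,0,0],1]]' | sed -n '2p;4p'; python3 -m inch '[[[0,0,0],[0,0,0.007],1],[[0,0,0],[0,0,0],1]]' | sed -n '2p;4p'; python3 -m inch '[[[0,0,0],[0,0,0.004],1],[[0,0,0],[0,0,0],1]]' | sed -n '2p;4p';  python3 -m inch '[[[0,0,0],[0,0,0.004],1],[[0,0,0],[0,0,0],1]]' | sed -n '2p;4p'; done
```

```text
t 6.6 local -0.098 0.0008 0.0554 F [1.1  0.22 0.4 ] w 0.0005 g 0.0
shift/0.3 [0.0026 0.0066 0.0179] turn/360 [-0.0009  0.0001 -0.001 ]
eef_pos: [0.6468, 0.0925, 0.0545]
ft_force: [-0.4, 0.6, -0.8]
eef_pos: [0.6476, 0.0926, 0.0528]
ft_force: [0.4, -0.3, -0.2]
eef_pos: [0.648, 0.0926, 0.0517]
ft_force: [-1.1, -0.4, 1.2]
eef_pos: [0.648, 0.0926, 0.0504]
ft_force: [-0.6, -0.6, 2.1]
```

```bash
python3 -m inch '[[[0,0,0],[0,0,0.007],1],[[0,0,0],[0,0,0],1]]' | sed -n '2p;4p'; python3 -m inch '[[[0,0,0],[0,0,0.006],1],[[0,0,0],[0,0,0],1]]' | sed -n '2p;4p'
python3 -m inch '[[[0,0,0],[0,0,-0.05],1],[[0,0,0],[0,0,-0.05],1],[[0,0,0],[-0.08,0,-0.05],0],[[0,0,0],[0,0,0],0],[[0,0,0],[0,0,0],0],[[0,0,0],[0,0,0],0]]'; python3 go.py -.1 -.042 .033
```

```text
eef_pos: [0.6481, 0.0926, 0.0481]
ft_force: [-1.5, 0.7, 2.9]
eef_pos: [0.6481, 0.0926, 0.047]
ft_force: [-0.4, 0.6, 6.1]
clock: 8.1
eef_pos: [0.6483, 0.0685, 0.0903]
tool_rot: [0.694, 0.72, -0.0, -0.001]
ft_force: [0.2, -0.4, -0.2]
grip_width: 0.0426
grasp_force: 0.0
t 8.1 local -0.1003 0.0246 0.0903 F [ 0.21 -0.38 -0.15] w 0.0426 g 0.0
shift/0.3 [ 0.2221 -0.0024  0.1911] turn/360 [-0.0002 -0.     -0.0011]
```

Bolt 3 sinks 5 mm under about 6 N, so it is the loose one. Next, go over its tab.

```bash
python3 -m inch '[[[0,0,0],[0.074,-0.001,0],0],[[0,0,0],[0.074,-0.001,0],0],[[0,0,0],[0.074,0,0],0],[[0,0,0],[0,0,0],0]]' | tail -2; python3 go.py -.1 -.042 .033
python3 - <<'E'
from h import *
c=vision.camera("wrist");cv2.imwrite("pics/w2.png",c["img"][:,:,::-1])
E
```

```text
grip_width: 0.0422
grasp_force: 0.0
t 8.4333 local -0.0994 -0.0468 0.0895 F [-0.54 -0.26 -0.06] w 0.0422 g 0.0
shift/0.3 [-0.0163  0.0023  0.1884] turn/360 [-0.0004 -0.0003 -0.0002]
```

View pics/w2.png

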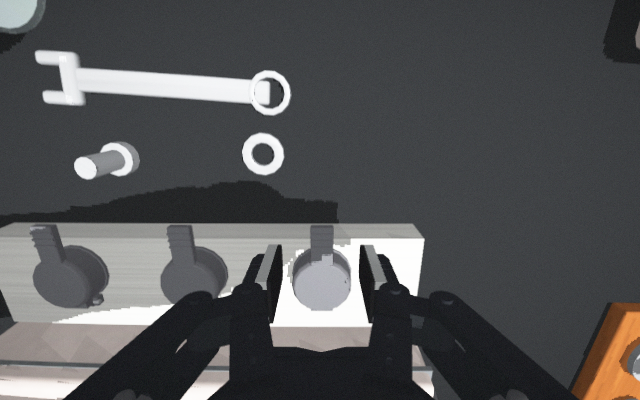

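The wrist view shows tab 3 at about (321,240), centred between the fingers (columns 270 to 370). Neighbouring tabs and washer are clear. Go down and grip.

```bash
python3 -m inch '[[[0,0,0],[-0.011,0.002,0.05],0],[[0,0,0],[0,0,0.05],0],[[0,0,0],[0,0,0.045],0],[[0,0,0],[0,0,0.043],0],[[0,0,0],[0,0,0],0]]' | tail -3; python3 go.py -.1 -.042 .033
python3 -m inch '[[[0,0,0],[0,0,0],1],[[0,0,0],[0,0,0],1],[[0,0,0],[0,0,0],1],[[0,0,0],[0,0,0],1],[[0,0,0],[0,0,0],1]]' | tail -3; python3 go.py -.1 -.042 .033
python3 - <<'E'
from h import *
c=vision.camera("side")
cv2.imwrite("pics/s2.png",cv2.resize(c["img"][150:280,200:400],None,fx=4,fy=4,interpolation=2)[:,:,::-1])
E
```

```text
ft_force: [-1.2, 0.0, -1.0]
grip_width: 0.0425
grasp_force: 0.0
t 8.9 local -0.0981 -0.0377 0.0304 F [-1.22  0.02 -1.  ] w 0.0425 g 0.0
shift/0.3 [ 0.0144  0.0063 -0.0087] turn/360 [-0.0012  0.0002 -0.0011]
ft_force: [-4.0, -1.5, 1.6]
grip_width: 0.0143
grasp_force: 58.6
t 9.3167 local -0.1007 -0.0385 0.0353 F [-4.01 -1.53  1.59] w 0.0143 g 58.575332164764404
shift/0.3 [ 0.0115 -0.0024  0.0077] turn/360 [-0.0001  0.     -0.001 ]
```

View pics/s2.png

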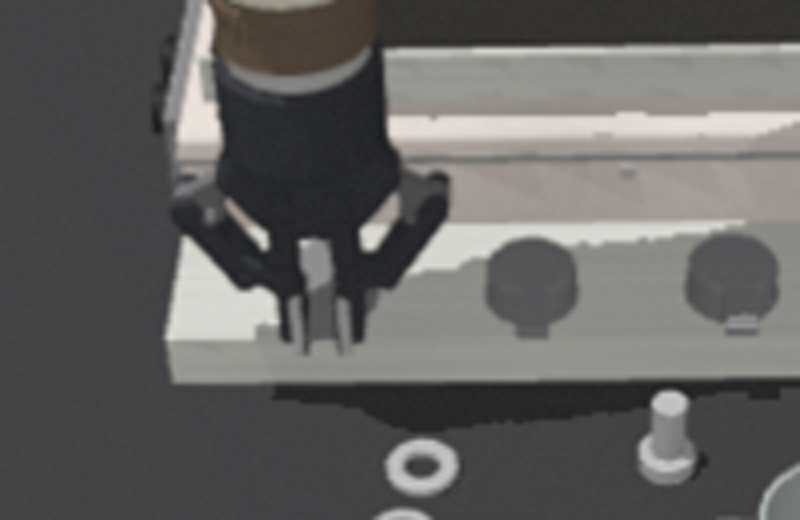

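Fingers hold tab 3, with the closed cap visible between them around (317,280) and the neighbours untouched. Swing it up along the arc.

```bash
python3 -m inch '[[[0,0,0],[-0.008,0,-0.031],1],[[0,0,0],[0,0,0],1],[[0,0,0],[-0.0135,0,-0.03],1],[[0,0,0],[0,0,0],1],[[0,0,0],[-0.0175,0,-0.0277],1],[[0,0,0],[0,0,0],1],[[0,0,0],[-0.0218,0,-0.0246],1],[[0,0,0],[0,0,0],1]]' | tail -5; python3 go.py -.1 -.02 .069
```

```text
eef_pos: [0.6466, 0.112, 0.0691]
tool_rot: [0.694, 0.72, -0.001, -0.0]
ft_force: [-2.5, -1.3, -13.6]
grip_width: 0.0138
grasp_force: 58.8
t 10.0333 local -0.1005 -0.019 0.0691 F [ -2.51  -1.26 -13.6 ] w 0.0138 g 58.844085931777954
shift/0.3 [ 0.0034 -0.0018  0.0003] turn/360 [-0.0002  0.0001 -0.0012]
```

```bash
python3 -m inch '[[[0,0,0],[-0.0253,0,-0.0215],1],[[0,0,0],[0,0,0],1],[[0,0,0],[-0.028,0,-0.017],1],[[0,0,0],[0,0,0],1],[[0,0,0],[-0.0305,0,-0.0132],1],[[0,0,0],[0,0,0],1],[[0,0,0],[-0.0323,0,-0.0082],1],[[0,0,0],[0,0,0],1],[[0,0,0],[-0.033,0,-0.0035],1],[[0,0,0],[0,0,0],1]]' | tail -5; python3 go.py -.1 .0246 .088
python3 - <<'E'
from h import *
ims=[]
for n,(x,y) in {"side":(200,130),"scene":(220,130)}.items():
    c=vision.camera(n); ims.append(cv2.resize(c["img"][y:y+150,x:x+130],None,fx=3,fy=3,interpolation=2)[:,:,::-1])
cv2.imwrite("pics/s3.png",np.hstack(ims))
E
```

```text
eef_pos: [0.6487, 0.069, 0.0891]
tool_rot: [0.694, 0.72, 0.001, -0.0]
ft_force: [-4.0, 4.6, -8.9]
grip_width: 0.0132
grasp_force: 58.5
t 10.8667 local -0.1007 0.0241 0.0891 F [-3.95  4.65 -8.89] w 0.0132 g 58.51617148842706
shift/0.3 [-0.0018 -0.0023  0.0036] turn/360 [ 0.0001 -0.0003 -0.0011]
```

View pics/s3.png

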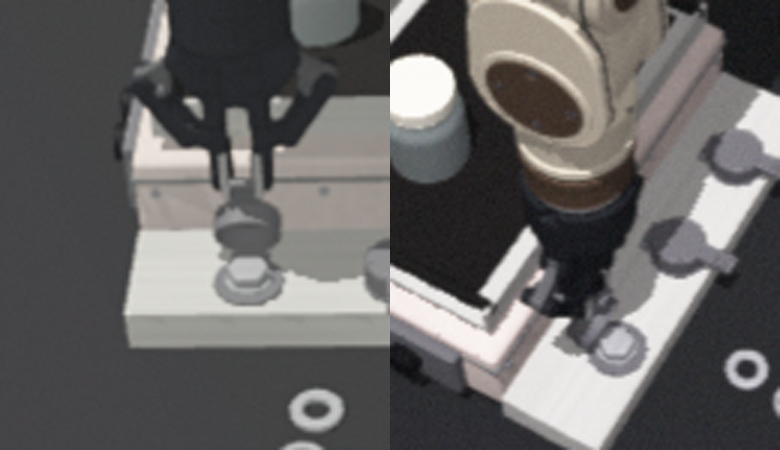

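The cap stands open with its tab in the fingers (left half, about (240,190)) and the bolt head exposed below at (248,270); the other caps are closed. Hold briefly, then hand in.

```bash
python3 -m inch '[[[0,0,0],[0,0,0],1],[[0,0,0],[0,0,0],1],[[0,0,0],[0,0,0],1],[[0,0,0],[0,0,0],1],[[0,0,0],[0,0,0],1],[[0,0,0],[0,0,0],1]]'; python3 -c "
from workcell import workorder; print(workorder.job_done())"
```

```text
clock: 11.47
eef_pos: [0.6486, 0.0697, 0.089]
tool_rot: [0.693, 0.721, 0.001, -0.0]
ft_force: [-4.1, 3.1, -8.0]
grip_width: 0.0131
grasp_force: 58.5
the job is handed in; nothing more can be done
None
```

The loose bolt is bolt 3, farthest from the robot; I swung its cap up to about 1.3 rad (my estimate from the tool position), handed in at 11.5 s still gripping it, and got no verdict back from the judging.

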